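# Sweep the valve extenders into the catch bay

## Robot

A 6-joint arm with a two-finger parallel gripper is mounted at the origin on the work surface. World frame = base frame: x ahead of the robot, y to its left, z up, the work surface at z = 0. Lengths are in m, angles in rad, forces in N, time in s.
With the tool pointing down it reaches from about 0.35 to 0.775 m from the base axis. Payload 7.3 kg.
Tool frame: the origin (TCP) lies at the very end of the fingers, on their centre line; the grasp point (between the pads) lies 19 mm behind it (robot.pinch_z is the distance from the TCP to the grasp point, in m); z points along the fingers, y is the line along which they close (so a half turn about z gives the same grasp; the last joint's range is limited). The gripper opens to 92 mm and grips with 3 to 60 N. Pads are 19 mm wide; open, the fingers measure 130 mm over their backs; the gripper's body (75 mm by 190 mm) begins 47 mm behind the grasp point.
Start: joints at [1.202, 0.342, 1.524, -0, 1.275, -0.146], TCP at [0.116, 0.512, 0.227] pointing down, gripper open.
Joint ranges: [-2.53, 2.53], [-0.77, 2.02], [0.04, 2.7], [-1, 4.14], [0.28, 2.66], [-3.11, 3.11]. Speed limits (rad/s): [2.57, 2.57, 3.14, 3.14, 3.14, 3.14].

## Interface

Orientations are given as [roll, pitch, yaw] about the fixed x, y, z axes, in that order (R = Rz(yaw) Ry(pitch) Rx(roll)).
In Python, from cell import robot gives the robot as it stands.
- The arm moves only by the tool move_arm, never from a script. Its argument "motion" is a list of rows, each a list of 6 numbers: the shift along the tool's x, y, z in units of 0.1 m (1.0 is 0.1 m), then the turn, a rotation vector about the tool's x, y, z in units of pi rad (1.0 is pi rad). In form: [[dx, dy, dz, rx, ry, rz], ...]. A call has 1 to 12 rows; each row is the pose to reach, as a shift and turn from the pose commanded when the call began, along the tool's axes at that moment, turning the shorter way round; what a row does not reach only later rows make up. A row lasts 1/8 s, in which the tool goes at most 62.5 mm and 10.7 degrees, less where a joint would pass 70% of its speed; a pose out of reach is approached as far as the arm can. A call with a number of a shift or a turn outside -1 to 1 is refused whole. A call with a gripper value outside its range is refused whole. "fingers" is the opening, from -1 (shut) to 1 (fully open), set as the call begins (left out, the last holds). The fingers move at their own pace and stop on an object; "newtons" is the grip in N (left out, the last holds). Time passes only in rows, so rows that repeat a pose let the fingers close. It gives the time, the measured TCP pose, the force, the opening and the grip force at its end, in the units of the state.
- robot.observe(): the state, without advancing time (a new reading comes with each control period).
- robot.read_camera(name): name is "scene" or "side" or "wrist"; returns a dict with "image" (384x512x3 uint8, red, green, blue), "range_z" (384x512 float32, m along the optical axis (not along the pixel's ray), 0 where there is no reading), "vfov" (degrees; the focal length in pixels is half the picture's height over the tangent of half this angle, whatever the lens; pixels are square), "cx", "cy" (the principal point, pixels), "extrinsics" (4x4, takes a point from camera to world coordinates); the wrist camera has in their place "hand_eye" (4x4, takes a point from camera to tool coordinates, whose origin is the TCP and whose axes are the flange's). Camera axes: x right, y up, looking along -z (the intrinsics and any distortion apply to the point x, -y, -z); pixel columns grow to the right and rows downward; lengths in m; the calibration is good to about 2 mm. A picture is of the moment at which its call begins: read the wrist's pose just before it.
- robot.hand_in(): hands the job in; it is judged then, once.
The state is a dict: "time": time; "qpos": joint angles; "qvel": joint speeds; "joint_efforts": joint torques, N m; "tool_pos": TCP position; "tool_rot": TCP orientation; "contact_force": force on the tool from outside, world axes, zero at the start; "torque": the same for the moment, N m; "opening": finger opening in m; "grip_force": force on a finger pad.
Only numpy, scipy, OpenCV 4.12 (cv2) and the standard library are available. Lean on these libraries where they do the work, as an engineer would, in place of code of your own. Each camera call takes 0.05 s, during which the arm holds its last target. There are 200 camera calls.

## Task

Tidy the car wash shelf: with your fingertips, sweep both steel tyre valve extenders along the shelf through the open mouth of the blue three-sided bay, so that each lies wholly inside it with nothing sticking out. Only push them, never lift or carry them, and leave the cedar freshener and all the other things standing where they are.

Things in the scene. Friction and masses are not known exactly. Their poses are not given: they have to be found in the camera images.
- extender_a: First steel tyre valve extender, a small hexagonal rod lying on the shelf: 44 long, 13 across the flats (15 over the corners), 30 to 60 g, free to slide or tumble. Origin on its axis at mid-length (6.5 mm above the shelf when it lies); its x axis runs along the rod towards the threaded end. At the start the rod lies roughly across the shelf, within 45 degrees of world x, short of the bay on the bay's open side
- extender_b: Second steel tyre valve extender, a small hexagonal rod lying on the shelf: 44 long, 13 across the flats (15 over the corners), 30 to 60 g, free to slide or tumble. Origin on its axis at mid-length (6.5 mm above the shelf when it lies); its x axis runs along the rod towards the threaded end. At the start the rod lies roughly across the shelf, within 45 degrees of world x, short of the bay on the bay's open side. The same as the first
- bay: Blue three-sided catch bay with a yellow floor patch, fixed to the shelf on the robot's left. The patch lies flat on the shelf and there is no sill: the floor is level with the shelf. Walls 22 high and 5 thick. Inside it measures 120 along its x axis and 100 along its y axis. Origin at the centre of the floor; walls stand at x = -60, x = +60 and y = +50 (inner faces), and the side at y = -50 is the open mouth, which faces the robot's right (yaw varies by up to 12 degrees)
- cedar: Round cedar block freshener, a reddish-brown wooden puck, diameter 50, height 24, loose, lying in one row with the two extenders (its place in the row varies). Origin at the centre of its underside
- latch_box: Brushed nickel latch box for spare keys, 80 (its x) x 110 (its y) x 59 high, loose, heavy. Origin at the centre of its underside
- flask: Turquoise glass perfume flask with a brass cap, diameter 50, height 74, loose, light. Origin at the centre of its underside
- visor_clip: Black plastic sun visor clip lying flat, 70 (its x) x 30 x 23 high, loose. Origin at the centre of its underside
- wax_tin: Round red wax tin with a metal lid, diameter 73, height 28, loose. Origin at the centre of its underside
- gauge: Tyre pressure gauge lying flat, aluminium bar with a black head, 125 long along its x (from -50 to +75), 30 wide at the head, 14 high, loose. Origin on its underside, in the middle of the bar
- extender_a_cap (a point): Centre of the plain end face of extender_a, 22 mm from its origin (rod's -x)
- extender_a_thread (a point): Centre of the threaded end face of extender_a, 22 mm from its origin (rod's +x)
- extender_b_cap (a point): Centre of the plain end face of extender_b, 22 mm from its origin (rod's -x)
- extender_b_thread (a point): Centre of the threaded end face of extender_b, 22 mm from its origin (rod's +x)
Things that resemble listed ones, but are neither listed nor needed, are in the scene too. Leave any red look-alike of the extender_a alone.

How it is judged:
At the end, for the whole second after the job is handed in: Both end faces' centres of both extenders lie inside the bay: no farther out than the line of its mouth and within its walls (5 mm allowed for the walls), both rods low (middle under 24 mm) and at rest (under 20 mm/s); each of the six other loose things is within 20 mm of where it stood (y of extender_a_cap in the frame of bay between -0.05 and 0.055 m and x of extender_a_cap in the frame of bay between -0.065 and 0.065 m and y of extender_a_thread in the frame of bay between -0.05 and 0.055 m and x of extender_a_thread in the frame of bay between -0.065 and 0.065 m and height (world z) of each of extender_a, extender_b below 0.024 m and linear speed of each of extender_a, extender_b below 0.02 m/s and y of extender_b_cap in the frame of bay between -0.05 and 0.055 m and x of extender_b_cap in the frame of bay between -0.065 and 0.065 m and y of extender_b_thread in the frame of bay between -0.05 and 0.055 m and x of extender_b_thread in the frame of bay between -0.065 and 0.065 m and distance of each of cedar, latch_box, flask, visor_clip, wax_tin, gauge from where it was at the start of the episode below 0.02 m); the robot touches nothing.
It fails at once if a valve extender is lifted off the shelf (its middle more than 24 mm above the shelf; it lies at 6.5 mm) (height (world z) of any of extender_a, extender_b above 0.024 m).
It fails at once if another thing (cedar freshener, latch box, flask, visor clip, wax tin or gauge) is pushed more than 20 mm (distance of any of cedar, latch_box, flask, visor_clip, wax_tin, gauge from where it was at the start of the episode above 0.02 m).
It fails at once if another thing is tipped over (angle between any of cedar, latch_box, flask, visor_clip, wax_tin, gauge's own z axis and vertical above 0.4 rad).
It also fails if it takes over 64 s, if anything falls off the work surface, if the arm or the gripper's body presses on something with over 40 N, if the wrist force passes 120 N, or if a joint passes its speed limit or range.

## Working session

There is one attempt and no reset: what is moved stays moved. The work goes in short steps, Python scripts to look and compute and a tool call to move; the robot and the scene stay as the last step left them, time stands still between calls to the robot, and variables do not carry over. Pictures are saved under pics/ and viewed, at most 10 in all, crops included, and the job is handed in when it is done.

Besides the shell and the picture viewer there is one more tool, called after "Call:" by a JSON object that holds its "method" and its "body". move_arm: Moves the arm, as the interface text tells. Shifts and turns lie within -1 to 1; 1 stands for 0.1 m of shift or pi rad of turn. Its arguments: {"type":"object","properties":{"motion":{"type":"array"},"fingers":{"type":"number"},"newtons":{"type":"number"}},"required":["motion"]}

```bash
mkdir -p pics; ls
cat > h.py <<'E'
import numpy as np, cv2
from cell import robot
from scipy.spatial.transform import Rotation as R
def shot(n):
    s=robot.observe(); c=robot.read_camera(n)
    if 'extrinsics' in c: E=np.array(c['extrinsics'])
    else:
        T=np.eye(4); T[:3,:3]=R.from_euler('xyz',s['tool_rot']).as_matrix(); T[:3,3]=s['tool_pos']
        E=T@np.array(c['hand_eye'])
    f=c['image'].shape[0]/2/np.tan(np.radians(c['vfov'])/2)
    return c,E,f
def pts(c,E,f):
    z=c['range_z']; v,u=np.mgrid[:z.shape[0],:z.shape[1]]
    P=np.stack([(u-c['cx'])/f*z,-(v-c['cy'])/f*z,-z],-1)
    return P@E[:3,:3].T+E[:3,3]
def ray(c,E,f,u,v,h):
    d=E[:3,:3]@np.array([(u-c['cx'])/f,-(v-c['cy'])/f,-1]); o=E[:3,3]
    return o+d*(h-o[2])/d[2]
def save(p,im,k=1.5): cv2.imwrite(p,cv2.resize(im[...,::-1],None,fx=k,fy=k,interpolation=cv2.INTER_CUBIC))
E
python3 - <<'E'
from h import *
s=robot.observe();print(s)
for n in ['scene','side']:
    c,E,f=shot(n);save(f'pics/{n}0.png',c['image']);print(n,E.round(3).tolist(),f,c['cx'],c['cy'],[k for k in c])
E
```

```text
pics
{'time': 0.0, 'qpos': array([ 1.20200009e+00,  3.42697233e-01,  1.52504021e+00, -1.32099992e-05,
        1.27539356e+00, -1.46000402e-01]), 'qvel': array([-3.30812494e-04,  1.30597428e-05, -4.12904745e-04,  9.67906850e-04,
       -4.59186400e-04, -6.50766176e-04]), 'joint_efforts': array([ 3.39172648e-04, -4.31236589e+01, -2.44215542e+01,  7.18376739e-02,
        5.61086484e-02, -1.53141068e-04]), 'tool_pos': array([0.11583287, 0.5116342 , 0.2260501 ]), 'tool_rot': array([-3.14006884e+00, -2.11303977e-04,  2.91880051e+00]), 'contact_force': array([ 0.12238758, -0.13028729, -0.25134747]), 'torque': array([ 0.01020128,  0.02932719, -0.00360926]), 'grip_force': 0.0, 'opening': 0.09192541487137813}
scene [[-0.202, -0.8, 0.565, 1.137], [0.979, -0.168, 0.113, 0.08], [0.004, 0.576, 0.818, 0.813], [0.0, 0.0, 0.0, 1.0]] 429.0089825538822 265.5971094818358 181.4382155597199 ['image', 'range_z', 'vfov', 'cx', 'cy', 'extrinsics']
side [[0.997, 0.037, -0.072, 0.518], [-0.081, 0.547, -0.833, -0.937], [0.009, 0.836, 0.549, 0.642], [0.0, 0.0, 0.0, 1.0]] 462.14102641183905 248.11108674084844 188.63810071358793 ['image', 'range_z', 'vfov', 'cx', 'cy', 'extrinsics']
```

View pics/scene0.png

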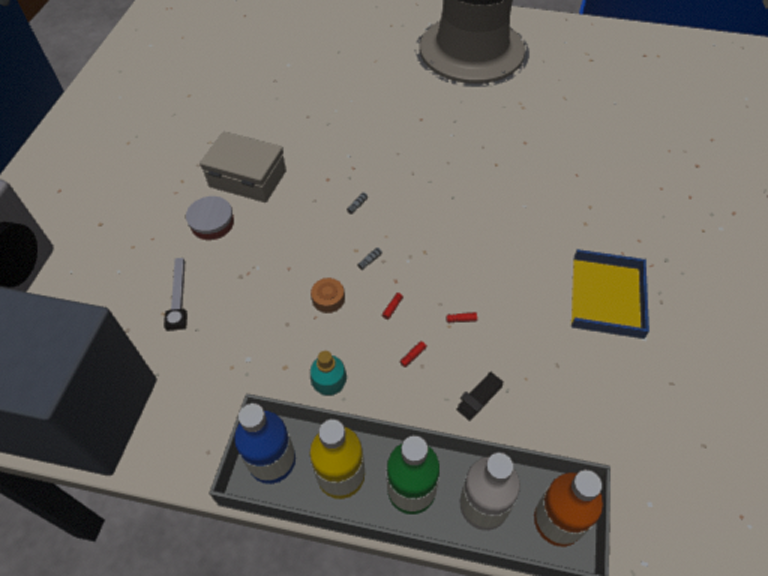

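View pics/side0.png

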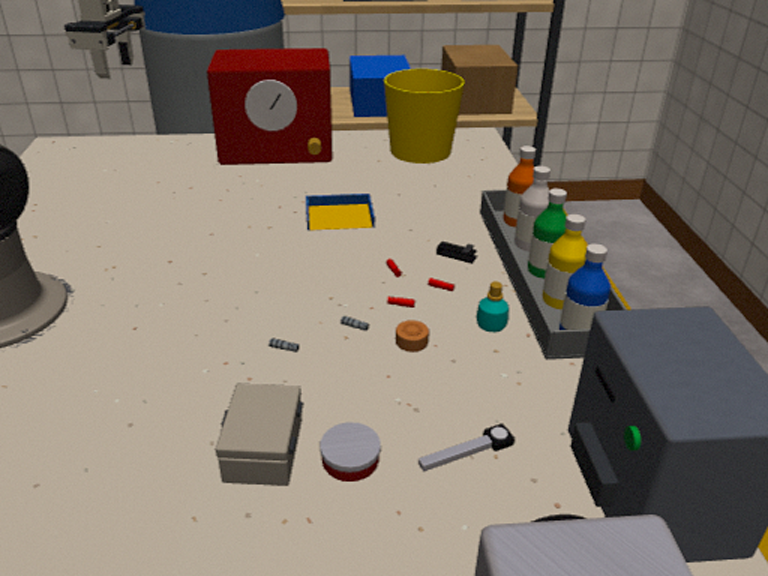

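In the scene view the two grey steel rods lie at (357,203) and (370,258). The candidates to confuse with them are the red rods at (393,306), (462,317) and (413,353). The bay's yellow floor is centred near (608,293), with its mouth facing left. I choose the grey ones.

Run:
```python
from h import *
im={}
for n in ['scene','side']:
    c,E,f=shot(n); P=pts(c,E,f); I=c['image']; hsv=cv2.cvtColor(I,cv2.COLOR_RGB2HSV)
    if n=='scene': save('pics/crop0.png',I[115:250,215:345],4.4)
    ok=(c['range_z']>0)&(P[...,2]<.12)&(P[...,0]>.2)&(P[...,0]<.85)&(abs(P[...,1])<.5)
    # objects by height
    m=(ok&(P[...,2]>.006)).astype(np.uint8)
    k,L,st,ce=cv2.connectedComponentsWithStats(m)
    print(n)
    for i in range(1,k):
        if st[i,4]<25: continue
        q=P[L==i]; h=hsv[L==i].mean(0).round()
        print(ce[i].round(1),st[i,4],'min',q.min(0).round(3),'max',q.max(0).round(3),'hsv',h)
    y=((hsv[...,0]>20)&(hsv[...,0]<35)&(hsv[...,1]>180)&(P[...,2]<.01)&ok).astype(np.uint8)
    cs=max(cv2.findContours(y,0,2)[0],key=cv2.contourArea)
    g=np.float32([ray(c,E,f,*p[0],0)[:2] for p in cs]); print('floor',cv2.minAreaRect(g*1000), cv2.boxPoints(cv2.minAreaRect(g)).round(4).tolist())
    red=(((hsv[...,0]<5)|(hsv[...,0]>175))&(hsv[...,1]>180)&(P[...,2]<.02)&ok).astype(np.uint8)
    for cc in cv2.findContours(red,0,2)[0]:
        if cv2.contourArea(cc)>15:
            g=np.float32([ray(c,E,f,*p[0],.007)[:2] for p in cc]); print('red',cv2.minAreaRect(g*1000))
```

```text
scene
[162.2 110.2] 1830 min [ 0.392 -0.385  0.006] max [ 0.489 -0.265  0.063] hsv [20. 31. 95.]
[237.9 134.8] 80 min [ 0.436 -0.14   0.006] max [ 0.479 -0.115  0.016] hsv [84. 17. 76.]
[139.5 144.4] 711 min [ 0.509 -0.386  0.006] max [ 0.581 -0.313  0.032] hsv [103.  31. 108.]
[246.2 171.6] 96 min [ 0.545 -0.097  0.006] max [ 0.586 -0.066  0.016] hsv [78. 17. 80.]
[412.  196.5] 752 min [0.489 0.23  0.006] max [0.623 0.337 0.026] hsv [109. 106.  66.]
[117.3 199.2] 424 min [ 0.626 -0.374  0.006] max [ 0.748 -0.313  0.02 ] hsv [97. 17. 95.]
[218.  196.1] 419 min [ 0.622 -0.15   0.006] max [ 0.673 -0.101  0.029] hsv [ 12. 143. 113.]
[261.5 203.1] 102 min [ 0.621 -0.039  0.006] max [ 0.664 -0.017  0.017] hsv [  2. 175. 122.]
[307.8 211.2] 111 min [0.63  0.054 0.006] max [0.653 0.095 0.016] hsv [  2. 174. 126.]
[ 91.8 244.8] 393 min [ 0.821 -0.323  0.006] max [ 0.85  -0.318  0.12 ] hsv [102.  20.  33.]
[275.3 235.3] 115 min [0.693 0.002 0.007] max [0.736 0.031 0.017] hsv [  1. 181. 123.]
[218.2 249.1] 545 min [ 0.755 -0.111  0.006] max [ 0.801 -0.065  0.077] hsv [ 70. 155.  90.]
[319.6 26
[... 2030 characters left out ...]
((557.2157592773438, 284.1262512207031), (120.15333557128906, 100.17251586914062), 0.4169761836528778) [[0.4968000054359436, 0.33379998803138733], [0.4975000023841858, 0.23360000550746918], [0.6176999807357788, 0.2345000058412552], [0.6169000267982483, 0.3346000015735626]]
red ((544.2072143554688, -374.17523193359375), (63.066123962402344, 27.57905387878418), 0.1070195659995079)
red ((642.9675903320312, -28.706464767456055), (19.503572463989258, 42.424591064453125), 71.97698211669922)
red ((715.0580444335938, 16.668907165527344), (17.652950286865234, 46.25017166137695), 53.60565185546875)
red ((641.9402465820312, 75.2713851928711), (12.297924995422363, 51.67314910888672), 16.109939575195312)
```

View pics/crop0.png

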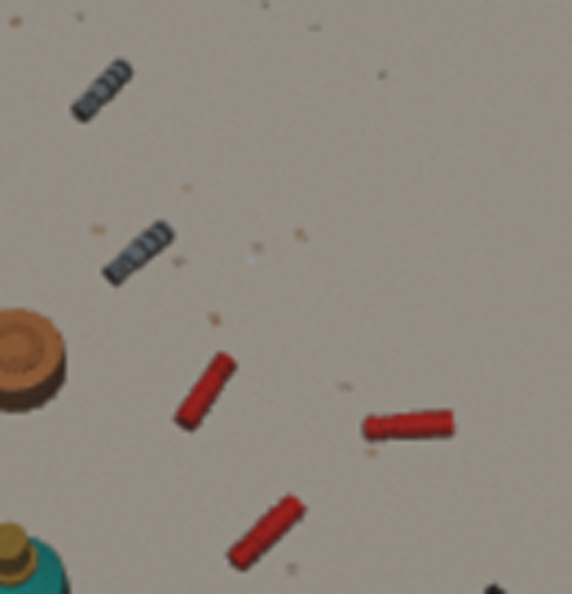

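The crop confirms two steel rods with threaded ends, up and to the left of the three smooth red rods. I'll push B (the nearer to the cedar) first, using the two nearly shut fingers side by side as a broad blade moving along tool x.

```bash
cat >> h.py <<'E'
def rods(n,box=(.40,.62,-.2,.36)):
    c,E,f=shot(n); P=pts(c,E,f); I=c['image']; hsv=cv2.cvtColor(I,cv2.COLOR_RGB2HSV)
    m=(c['range_z']>0)&(P[...,2]>.005)&(P[...,2]<.02)&(P[...,0]>box[0])&(P[...,0]<box[1])&(P[...,1]>box[2])&(P[...,1]<box[3])&(hsv[...,1]<70)
    k,L,st,ce=cv2.connectedComponentsWithStats(m.astype(np.uint8))
    for i in range(1,k):
        if st[i,4]<30: continue
        q=P[L==i]; v=cv2.fitLine(q[:,:2].astype(np.float32),2,0,.001,.001).ravel()
        d=(q[:,:2]-v[2:])@v[:2]; mid=v[2:]+v[:2]*(d.min()+d.max())/2
        print(n,ce[i].round(),st[i,4],'c',mid.round(4),'ang',np.degrees(np.arctan2(v[1],v[0])).round(1),'len',np.ptp(d).round(4),'zmax',q[:,2].max().round(4))
def go(*T):
    "rows for targets (x,y,z,yawdeg)"
    s=robot.observe(); Rt=R.from_euler('xyz',s['tool_rot']); p=s['tool_pos']
    print('at',p.round(4),'yaw',np.degrees(s['tool_rot'][2]).round(2),'t',s['time'],'F',s['contact_force'].round(1),'open',round(s['opening'],4))
    for x,y,z,w in T:
        d=Rt.inv().apply(np.array([x,y,z])-p)/.1; r=(Rt.inv()*R.from_euler('xyz',[np.pi,0,np.radians(w)])).as_rotvec()/np.pi
        print((x,y,z,w),d.round(3).tolist()+r.round(3).tolist())
E
python3 - <<'E'
from h import *
rods('scene');rods('side')
go((.28,.45,.16,110),(.45,.1,.12,70),(.545,-.115,.12,56),(.545,-.115,.06,56))
E
```

```text
scene [238. 135.] 79 c [ 0.4584 -0.126 ] ang -23.7 len 0.046 zmax 0.0146
scene [246. 172.] 96 c [ 0.5653 -0.0802] ang -31.4 len 0.0452 zmax 0.0155
side [236. 215.] 100 c [ 0.5643 -0.0848] ang -29.0 len 0.0443 zmax 0.016
side [189. 229.] 108 c [ 0.4583 -0.1314] ang -21.6 len 0.0436 zmax 0.0156
at [0.1159 0.5119 0.2265] yaw 167.23 t 0.3 F [-0.4  0.3  0.2] open 0.0919
(0.28, 0.45, 0.16, 110) [-1.737, -0.241, 0.665, -0.0, 0.0, 0.318]
(0.45, 0.1, 0.12, 70) [-4.168, -3.279, 1.066, -0.0, 0.0, 0.54]
(0.545, -0.115, 0.12, 56) [-5.57, -5.166, 1.067, -0.0, 0.0, 0.618]
(0.545, -0.115, 0.06, 56) [-5.57, -5.166, 1.667, -0.0, 0.0, 0.618]
```

Call:
{"method": "move_arm", "body": {"motion": [[-0.5,-0.46,0.3,0,0,0.06],[-1,-0.93,0.5,0,0,0.12],[-1,-0.93,0.5,0,0,0.18],[-1,-0.93,0.5,0,0,0.24],[-1,-0.93,0.5,0,0,0.3],[-1,-0.93,0.5,0,0,0.36],[-1,-0.93,0.5,0,0,0.42],[-1,-0.93,0.5,0,0,0.48],[-1,-0.93,0.5,0,0,0.54],[-1,-0.93,0.5,0,0,0.596],[-1,-0.93,0.5,0,0,0.596]], "fingers": -0.74}}

```text
time: 1.68
tool_pos: [0.193, 0.3992, 0.1767]
tool_rot: [3.142, -0.0, 1.048]
contact_force: [0.3, 0.2, -0.6]
opening: 0.0119
grip_force: 0.0
```

Run:
```python
from h import *
go((.545,-.119,.12,60))
```

```text
at [0.193  0.3992 0.1767] yaw 60.05 t 1.675 F [ 0.3  0.2 -0.6] open 0.0119
(0.545, -0.119, 0.12, 60) [-2.733, 5.637, 0.567, 0.0, -0.0, 0.0]
```

Call:
{"method": "move_arm", "body": {"motion": [[-0.23,0.47,0.05,0,0,0],[-0.46,0.94,0.1,0,0,0],[-0.46,0.94,0.1,0,0,0]]}}

```text
time: 2.05
tool_pos: [0.2525, 0.3102, 0.1665]
tool_rot: [3.141, 0.001, 1.046]
contact_force: [-1.0, 0.2, -0.2]
opening: 0.0121
grip_force: 0.0
```

Call:
{"method": "move_arm", "body": {"motion": [[-0.23,0.47,0.05,0,0,0],[-0.46,0.94,0.1,0,0,0],[-0.46,0.94,0.1,0,0,0]]}}

```text
time: 2.42
tool_pos: [0.311, 0.224, 0.1567]
tool_rot: [3.141, -0.0, 1.045]
contact_force: [-0.7, 0.5, 1.0]
opening: 0.0118
grip_force: 0.0
```

Call:
{"method": "move_arm", "body": {"motion": [[-0.23,0.47,0.05,0,0,0],[-0.46,0.94,0.1,0,0,0],[-0.46,0.94,0.1,0,0,0]]}}

```text
time: 2.8
tool_pos: [0.3694, 0.1378, 0.1467]
tool_rot: [3.141, -0.001, 1.045]
contact_force: [0.2, 1.2, 0.0]
opening: 0.0121
grip_force: 0.0
```

Call:
{"method": "move_arm", "body": {"motion": [[-0.23,0.47,0.05,0,0,0],[-0.46,0.94,0.1,0,0,0],[-0.46,0.94,0.1,0,0,0]]}}

```text
time: 3.18
tool_pos: [0.4276, 0.0515, 0.1366]
tool_rot: [3.141, -0.001, 1.046]
contact_force: [-0.8, 1.0, -0.5]
opening: 0.0119
grip_force: 0.0
```

Call:
{"method": "move_arm", "body": {"motion": [[-0.23,0.47,0.05,0,0,0],[-0.46,0.94,0.1,0,0,0],[-0.46,0.94,0.1,0,0,0]]}}

```text
time: 3.55
tool_pos: [0.4859, -0.0349, 0.1265]
tool_rot: [3.141, -0.0, 1.046]
contact_force: [-0.5, 0.1, 0.7]
opening: 0.0121
grip_force: 0.0
```

Call:
{"method": "move_arm", "body": {"motion": [[-0.23,0.47,0.05,0,0,0],[-0.46,0.94,0.1,0,0,0],[-0.46,0.94,0.1,0,0,0],[-0.46,0.94,0.1,0,0,0]]}}

```text
time: 4.05
tool_pos: [0.5421, -0.1193, 0.1165]
tool_rot: [-3.139, -0.0, 1.049]
contact_force: [-0.5, 0.3, -0.8]
opening: 0.012
grip_force: 0.0
```

Run:
```python
from h import *
go((.545,-.119,.06,60),(.545,-.119,.004,60),(.565,-.083,.004,60))
c,E,f=shot('wrist'); save('pics/w1.png',c['image'],1);
```

```text
at [ 0.5421 -0.1193  0.1165] yaw 60.08 t 4.05 F [-0.5  0.3 -0.8] open 0.012
(0.545, -0.119, 0.06, 60) [0.017, 0.025, 0.565, -0.001, -0.0, 0.0]
(0.545, -0.119, 0.004, 60) [0.016, 0.026, 1.125, -0.001, -0.0, 0.0]
(0.565, -0.083, 0.004, 60) [0.428, 0.02, 1.125, -0.001, -0.0, 0.0]
```

View pics/w1.png

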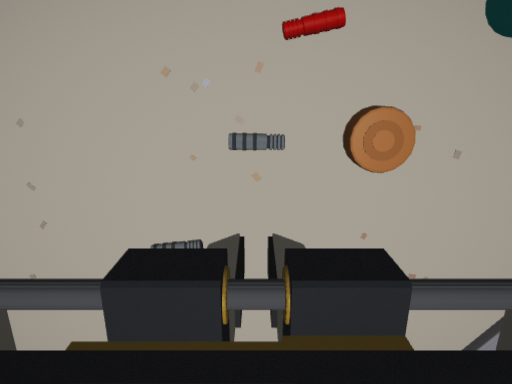

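The wrist view shows rod B centred ahead of the fingers at (257,142), parallel to the finger pair. The cedar is well clear at (380,140). Descending behind the rod.

Call:
{"method": "move_arm", "body": {"motion": [[0,0.02,0.4,0,0,0],[0,0.02,0.8,0,0,0],[0,0.02,1.0,0,0,0],[0,0.02,1.0,0,0,0]]}}

```text
time: 4.6
tool_pos: [0.5432, -0.1209, 0.0158]
tool_rot: [-3.138, 0.0, 1.048]
contact_force: [-0.5, 0.5, -0.7]
opening: 0.012
grip_force: 0.0
```

Call:
{"method": "move_arm", "body": {"motion": [[0,0,0.06,0,0,0],[0,0,0.12,0,0,0],[0,0,0.12,0,0,0]]}}

```text
time: 4.97
tool_pos: [0.5447, -0.1229, 0.0048]
tool_rot: [-3.142, -0.0, 1.046]
contact_force: [-0.4, 0.6, 0.3]
opening: 0.0121
grip_force: 0.0
```

Run:
```python
from h import *
go((.565,-.083,.004,60),(.565,-.083,.004,60),(.565,-.04,.004,90),(.557,0,.004,90))
```

```text
at [ 0.5447 -0.1229  0.0048] yaw 59.96 t 4.975 F [-0.4  0.6  0.3] open 0.0121
(0.565, -0.083, 0.004, 60) [0.447, -0.024, 0.008, -0.0, -0.0, -0.0]
(0.565, -0.083, 0.004, 60) [0.447, -0.024, 0.008, -0.0, -0.0, -0.0]
(0.565, -0.04, 0.004, 90) [0.82, -0.239, 0.008, 0.0, -0.0, -0.167]
(0.557, 0, 0.004, 90) [1.126, -0.509, 0.008, 0.0, -0.0, -0.167]
```

Call:
{"method": "move_arm", "body": {"motion": [[0.12,-0.01,0.01,0,0,0],[0.22,-0.02,0.01,0,0,0],[0.32,-0.02,0.01,0,0,0],[0.42,-0.03,0.01,0,0,-0.02],[0.5,-0.06,0.01,0,0,-0.05],[0.58,-0.1,0.01,0,0,-0.08],[0.66,-0.14,0.01,0,0,-0.11],[0.74,-0.19,0.01,0,0,-0.14],[0.82,-0.24,0.01,0,0,-0.167],[0.82,-0.24,0.01,0,0,-0.167]]}}

```text
time: 6.22
tool_pos: [0.5652, -0.039, 0.0037]
tool_rot: [3.142, -0.0, 1.572]
contact_force: [-0.3, -1.1, 1.2]
opening: 0.0119
grip_force: 0.0
```

Run:
```python
from h import *
go((.557,.05,.004,90))
c,E,f=shot('wrist'); save('pics/w2.png',c['image'],1); 
rods('side',(.45,.62,-.15,.2))
```

```text
at [ 0.5652 -0.039   0.0037] yaw 90.05 t 6.225 F [-0.3 -1.1  1.2] open 0.0119
(0.557, 0.05, 0.004, 90) [0.89, -0.081, -0.002, 0.0, -0.0, 0.0]
side [233. 202.] 48 c [ 0.5629 -0.0336] ang 61.4 len 0.0422 zmax 0.0195
side [192. 230.] 78 c [ 0.4644 -0.1338] ang -20.2 len 0.0323 zmax 0.0156
```

View pics/w2.png

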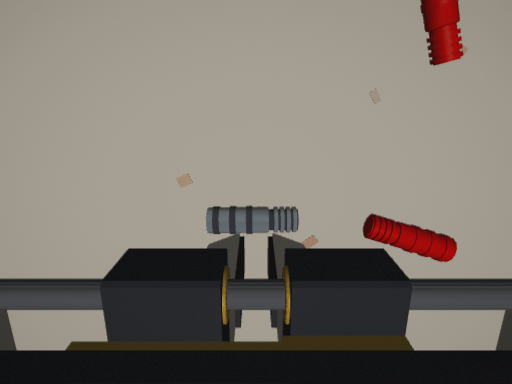

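Rod B lies flat and centred against the fingertips at (207–298, 220), with the nearest red rod clear to the right. I keep pushing.

Call:
{"method": "move_arm", "body": {"motion": [[0.11,-0.01,0,0,0,0],[0.22,-0.02,0,0,0,0],[0.33,-0.03,0,0,0,0],[0.44,-0.04,0,0,0,0],[0.55,-0.05,0,0,0,0],[0.66,-0.06,0,0,0,0],[0.77,-0.07,0,0,0,0],[0.88,-0.08,0,0,0,0],[0.98,-0.08,0,0,0,0]]}}

```text
time: 7.45
tool_pos: [0.5569, 0.0587, 0.0037]
tool_rot: [-3.142, -0.0, 1.571]
contact_force: [-0.0, -1.1, 0.4]
opening: 0.0118
grip_force: 0.2
```

Call:
{"method": "move_arm", "body": {"motion": [[0.11,0,0,0,0,0],[0.22,0,0,0,0,0],[0.33,0,0,0,0,0],[0.44,0,0,0,0,0],[0.55,0,0,0,0,0],[0.66,0,0,0,0,0],[0.77,0,0,0,0,0],[0.88,0,0,0,0,0],[0.98,0,0,0,0,0]]}}

```text
time: 8.57
tool_pos: [0.5569, 0.1567, 0.0037]
tool_rot: [-3.142, -0.0, 1.571]
contact_force: [0.6, -0.3, 0.8]
opening: 0.0115
grip_force: 0.2
```

Run:
```python
from h import *
go((.557,.282,.004,90))
c,E,f=shot('wrist'); save('pics/w3.png',c['image'],1);
```

```text
at [0.5569 0.1567 0.0037] yaw 90.02 t 8.575 F [ 0.6 -0.3  0.8] open 0.0115
(0.557, 0.282, 0.004, 90) [1.253, 0.001, -0.003, -0.0, -0.0, 0.0]
```

View pics/w3.png

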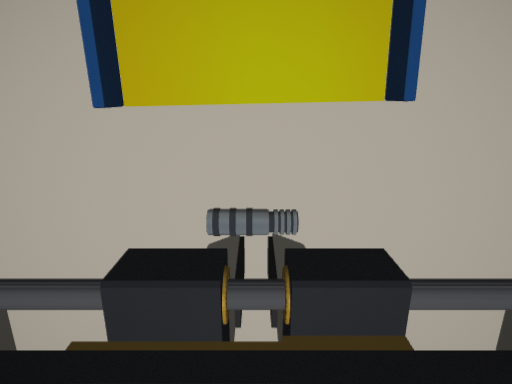

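Rod B is still flat on the fingertips at (252,222). The bay mouth is straight ahead, spanning columns 120–388 near row 104, with the rod centred on it. Pushing deep into the bay.

Call:
{"method": "move_arm", "body": {"motion": [[0.11,0,0,0,0,0],[0.22,0,0,0,0,0],[0.33,0,0,0,0,0],[0.44,0,0,0,0,0],[0.55,0,0,0,0,0],[0.66,0,0,0,0,0],[0.77,0,0,0,0,0],[0.88,0,0,0,0,0],[0.98,0,0,0,0,0]]}}

```text
time: 9.75
tool_pos: [0.5569, 0.2547, 0.0037]
tool_rot: [3.142, -0.0, 1.571]
contact_force: [0.1, -0.4, 0.5]
opening: 0.0121
grip_force: 0.1
```

Call:
{"method": "move_arm", "body": {"motion": [[0.09,0,0,0,0,0],[0.18,0,0,0,0,0],[0.26,0,0,0,0,0],[0.3,0,0,0,0,0],[0.3,0,0,0,0,0]]}}

```text
time: 10.38
tool_pos: [0.5569, 0.2842, 0.0037]
tool_rot: [-3.142, -0.0, 1.571]
contact_force: [-1.3, -1.0, 1.1]
opening: 0.012
grip_force: 0.0
```

Call:
{"method": "move_arm", "body": {"motion": [[-0.1,0,0,0,0,0],[-0.3,0,0,0,0,0],[-0.3,0,-0.4,0,0,0],[-0.3,0,-0.8,0,0,0],[-0.8,0,-0.8,0,0,0],[-0.8,0,-0.8,0,0,0]]}}

```text
time: 11.12
tool_pos: [0.5571, 0.1999, 0.0843]
tool_rot: [3.141, 0.001, 1.567]
contact_force: [-0.2, -0.3, -0.1]
opening: 0.0121
grip_force: 0.0
```

Run:
```python
from h import *
rods('scene',(.50,.615,.235,.333));rods('side',(.50,.615,.235,.333));rods('side',(.4,.53,-.2,-.05))
go((.435,-.167,.084,67))
```

```text
scene [414. 197.] 88 c [0.557  0.3024] ang -1.7 len 0.0441 zmax 0.0159
side [225. 138.] 47 c [0.5561 0.2998] ang -2.3 len 0.0389 zmax 0.0159
side [189. 229.] 106 c [ 0.458  -0.1311] ang -20.6 len 0.0437 zmax 0.0152
at [0.5569 0.2033 0.0836] yaw 89.94 t 11.275 F [ 0.3 -0.1 -0.3] open 0.0118
(0.435, -0.167, 0.084, 67) [-3.704, -1.215, -0.004, -0.0, -0.0, 0.127]
```

Call:
{"method": "move_arm", "body": {"motion": [[-0.47,-0.15,0,0,0,0],[-0.94,-0.29,0,0,0,0],[-0.94,-0.29,0,0,0,0]]}}

```text
time: 11.65
tool_pos: [0.527, 0.108, 0.0834]
tool_rot: [-3.14, 0.0, 1.569]
contact_force: [0.8, -0.4, 0.7]
opening: 0.012
grip_force: 0.0
```

Call:
{"method": "move_arm", "body": {"motion": [[-0.47,-0.15,0,0,0,0],[-0.94,-0.29,0,0,0,0],[-0.94,-0.29,0,0,0,0]]}}

```text
time: 12.02
tool_pos: [0.4987, 0.0146, 0.0835]
tool_rot: [-3.141, -0.0, 1.569]
contact_force: [0.2, 0.3, 0.0]
opening: 0.0117
grip_force: 0.0
```

Call:
{"method": "move_arm", "body": {"motion": [[-0.47,-0.15,0,0,0,0],[-0.94,-0.29,0,0,0,0],[-0.94,-0.29,0,0,0,0]]}}

```text
time: 12.4
tool_pos: [0.4704, -0.0791, 0.0837]
tool_rot: [3.141, -0.0, 1.568]
contact_force: [0.1, 0.7, -0.2]
opening: 0.012
grip_force: 0.0
```

Call:
{"method": "move_arm", "body": {"motion": [[-0.47,-0.15,0,0,0,0.04],[-0.94,-0.29,0,0,0,0.08],[-0.94,-0.29,0,0,0,0.12],[-0.94,-0.29,0,0,0,0.12],[-0.94,-0.29,0,0,0,0.12]]}}

```text
time: 13.02
tool_pos: [0.4418, -0.1707, 0.0836]
tool_rot: [-3.142, -0.0, 1.198]
contact_force: [0.3, 0.2, 0.4]
opening: 0.0119
grip_force: 0.0
```

Run:
```python
from h import *
go((.4415,-.172,.004,68.5))
c,E,f=shot('wrist'); save('pics/w4.png',c['image'],1);
```

```text
at [ 0.4418 -0.1707  0.0836] yaw 68.67 t 13.025 F [0.3 0.2 0.4] open 0.0119
(0.4415, -0.172, 0.004, 68.5) [-0.013, 0.002, 0.796, -0.0, -0.0, 0.001]
```

View pics/w4.png

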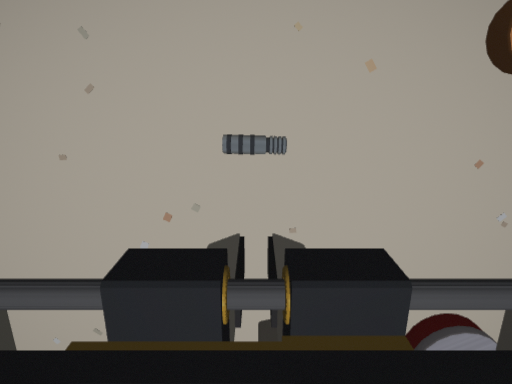

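Rod A is centred ahead at (254,145) and parallel to the fingers. Descending, then pushing.

Call:
{"method": "move_arm", "body": {"motion": [[0,0,0.4,0,0,0],[0,0,0.7,0,0,0],[0,0,0.8,0,0,0],[0,0,0.8,0,0,0]]}}

```text
time: 13.58
tool_pos: [0.4412, -0.1716, 0.0036]
tool_rot: [-3.141, -0.0, 1.195]
contact_force: [-0.3, 0.6, -0.2]
opening: 0.0121
grip_force: 0.0
```

Call:
{"method": "move_arm", "body": {"motion": [[0.12,0,0,0,0,0],[0.22,0,0,0,0,0],[0.32,0,0,0,0,0],[0.43,0,0,0,0,0],[0.54,0,0,0,0,0],[0.65,0,0,0,0,0],[0.76,0,0,0,0,0],[0.87,0,0,0,0,0],[0.98,0,0,0,0,0]]}}

```text
time: 14.7
tool_pos: [0.4774, -0.0802, 0.0037]
tool_rot: [-3.142, -0.0, 1.194]
contact_force: [-0.2, -0.6, 0.2]
opening: 0.0119
grip_force: 0.1
```

Run:
```python
from h import *
go((.557,.16,.004,90),(.557,.245,.004,90))
c,E,f=shot('wrist'); save('pics/w5.png',c['image'],1);
```

```text
at [ 0.4774 -0.0802  0.0037] yaw 68.41 t 14.7 F [-0.2 -0.6  0.2] open 0.0119
(0.557, 0.16, 0.004, 90) [2.527, -0.143, -0.003, -0.0, -0.0, -0.12]
(0.557, 0.245, 0.004, 90) [3.317, -0.456, -0.003, -0.0, -0.0, -0.12]
```

View pics/w5.png

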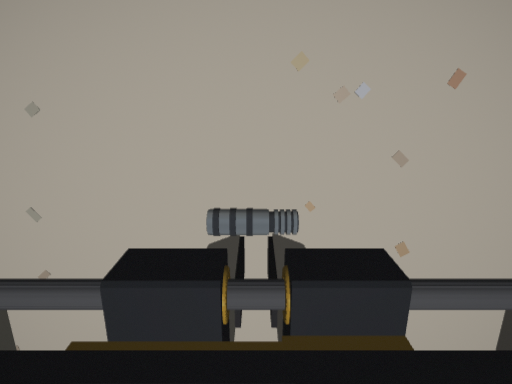

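Rod A is flat and centred on the fingertips at (252,222). Two more straight strokes, then I turn to square up with the bay.

Call:
{"method": "move_arm", "body": {"motion": [[0.11,0,0,0,0,0],[0.22,0,0,0,0,0],[0.33,0,0,0,0,0],[0.44,0,0,0,0,0],[0.55,0,0,0,0,0],[0.66,0,0,0,0,0],[0.77,0,0,0,0,0],[0.88,0,0,0,0,0],[0.98,0,0,0,0,0]]}}

```text
time: 15.88
tool_pos: [0.5134, 0.0109, 0.0037]
tool_rot: [-3.142, -0.0, 1.194]
contact_force: [0.1, -0.3, 0.2]
opening: 0.012
grip_force: 0.1
```

Call:
{"method": "move_arm", "body": {"motion": [[0.11,0,0,0,0,0],[0.22,0,0,0,0,0],[0.33,0,0,0,0,0],[0.44,0,0,0,0,0],[0.55,0,0,0,0,0],[0.66,0,0,0,0,0],[0.77,0,0,0,0,0],[0.88,0,0,0,0,0],[0.98,0,0,0,0,0]]}}

```text
time: 17.0
tool_pos: [0.5495, 0.102, 0.0037]
tool_rot: [3.142, -0.0, 1.194]
contact_force: [-1.1, -1.0, -0.7]
opening: 0.0118
grip_force: 0.1
```

Call:
{"method": "move_arm", "body": {"motion": [[0.11,-0.01,0,0,0,-0.01],[0.22,-0.03,0,0,0,-0.025],[0.32,-0.06,0,0,0,-0.04],[0.42,-0.1,0,0,0,-0.055],[0.52,-0.14,0,0,0,-0.07],[0.61,-0.18,0,0,0,-0.085],[0.7,-0.22,0,0,0,-0.1],[0.79,-0.26,0,0,0,-0.12],[0.79,-0.26,0,0,0,-0.12]]}}

```text
time: 18.12
tool_pos: [0.554, 0.1851, 0.0037]
tool_rot: [3.141, -0.0, 1.573]
contact_force: [-0.4, 0.3, 0.5]
opening: 0.0117
grip_force: 0.0
```

Run:
```python
from h import *
go((.557,.25,.004,90))
c,E,f=shot('wrist'); save('pics/w6.png',c['image'],1);
```

```text
at [0.554  0.1851 0.0037] yaw 90.1 t 18.125 F [-0.4  0.3  0.5] open 0.0117
(0.557, 0.25, 0.004, 90) [0.649, 0.031, -0.003, 0.0, -0.0, 0.001]
```

View pics/w6.png

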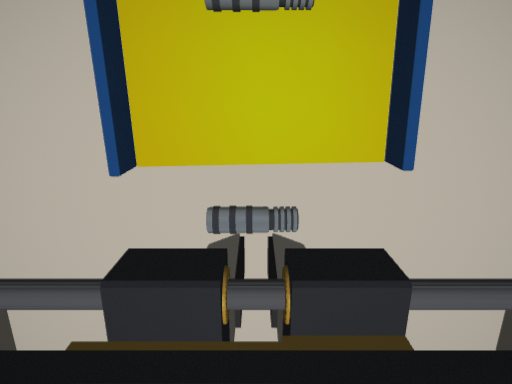

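Rod A is squared up at (252,219) just short of the mouth (row ~165). B lies at the back at (260,3). One last 70 mm stroke, then back off and up.

Call:
{"method": "move_arm", "body": {"motion": [[0.11,0.01,0,0,0,0],[0.22,0.02,0,0,0,0],[0.33,0.03,0,0,0,0],[0.44,0.03,0,0,0,0],[0.54,0.03,0,0,0,0],[0.62,0.03,0,0,0,0],[0.69,0.03,0,0,0,0],[0.69,0.03,0,0,0,0]]}}

```text
time: 19.18
tool_pos: [0.557, 0.2538, 0.0037]
tool_rot: [3.141, -0.0, 1.572]
contact_force: [-0.9, -0.4, -0.3]
opening: 0.0118
grip_force: 0.0
```

Call:
{"method": "move_arm", "body": {"motion": [[-0.1,0,0,0,0,0],[-0.3,0,0,0,0,0],[-0.3,0,-0.4,0,0,0],[-0.4,0,-0.8,0,0,0],[-1,0,-1,0,0,0],[-1,0,-1,0,0,0],[-1,0,-1,0,0,0]]}}

```text
time: 20.05
tool_pos: [0.5569, 0.1522, 0.1036]
tool_rot: [-3.141, -0.0, 1.569]
contact_force: [-0.0, 0.5, -0.4]
opening: 0.012
grip_force: 0.0
```

Run:
```python
from h import *
rods('scene',(.50,.615,.2,.333));rods('side',(.50,.615,.2,.333))
c,E,f=shot('scene');P=pts(c,E,f);print(robot.observe()['time'])
for n,b in dict(cedar=(.6,.69,-.17,-.08),flask=(.74,.815,-.13,-.05),clip=(.7,.82,.07,.16),gauge=(.61,.77,-.39,-.3),tin=(.5,.6,-.4,-.3),box=(.38,.5,-.4,-.25)).items():
    q=P[(c['range_z']>0)&(P[...,2]>.006)&(P[...,2]<.1)&(P[...,0]>b[0])&(P[...,0]<b[1])&(P[...,1]>b[2])&(P[...,1]<b[3])]
    print(n,q.min(0).round(3),q.max(0).round(3))
save('pics/end.png',c['image'])
```

```text
scene [401. 195.] 85 c [0.5558 0.2726] ang -0.5 len 0.0451 zmax 0.0171
scene [414. 197.] 87 c [0.5561 0.3025] ang -2.3 len 0.045 zmax 0.0148
side [225. 138.] 48 c [0.5562 0.2995] ang 3.3 len 0.0393 zmax 0.0155
side [226. 143.] 43 c [0.558  0.2688] ang 1.4 len 0.0385 zmax 0.0163
20.2
cedar [ 0.623 -0.15   0.006] [ 0.673 -0.101  0.029]
flask [ 0.754 -0.111  0.006] [ 0.801 -0.065  0.077]
clip [0.725 0.09  0.006] [0.793 0.144 0.026]
gauge [ 0.624 -0.373  0.006] [ 0.747 -0.314  0.018]
tin [ 0.507 -0.385  0.006] [ 0.58  -0.313  0.032]
box [ 0.391 -0.387  0.006] [ 0.488 -0.265  0.064]
```

View pics/end.png

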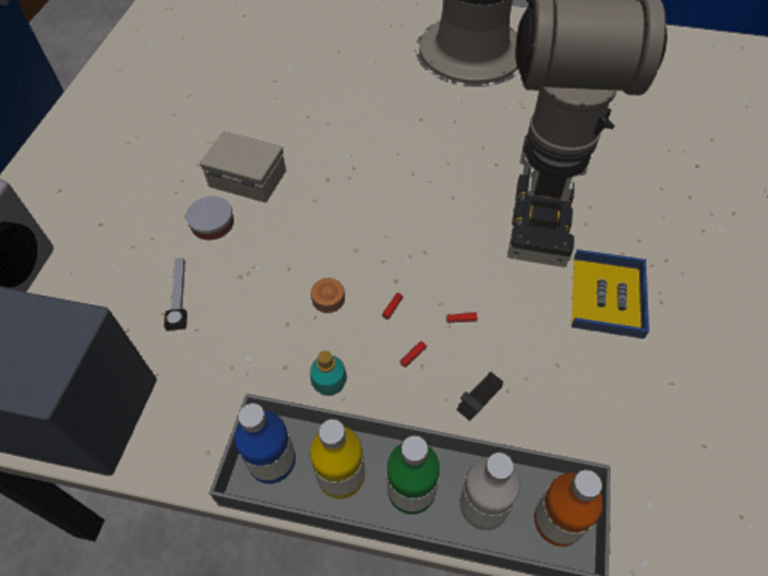

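Both rods lie side by side on the yellow floor at (602,292) and (622,296), well inside the mouth line. Everything else is where it was, and the gripper is clear. Handing in.

```bash
python3 -c "
from cell import robot
print(robot.hand_in())"
```

```text
the job is handed in; nothing more can be done
None
```

I pushed both steel extenders fully into the blue bay without lifting them, left everything else in place, and handed the job in at about 20 s; the hand-in gave no verdict.

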